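# Point out the open tube and the filter place it goes to

## Task

Show a colleague which sample is to be filtered next, and where: point straight down at the mouth of the one tube in the foam rack that has no cap, with the fingertips two or three centimetres above it, and stay there for two seconds; then do the same at the one filter place on the steel manifold that has no funnel, and finish while still pointing at it. Travel high and come down on each from above, so that the fingertips go close over no other tube or funnel, and touch, lift or move nothing at all.

Things in the scene. Friction and masses are not known exactly. Their poses are not given: they have to be found in the camera images.
- open_tube_top (a point): The open tube: the only tube in the rack that has no cap. Clear 29 mm wide round plastic tube, 105 mm long, upright in a rack hole, its mouth open. This point is the centre of the mouth, level with the rim, 120 mm above the table; z is up.
- bare_place_top (a point): The bare filter place: the only one of the manifold's three places that carries no funnel. A flat round steel support disc 50 mm wide with a pale porous centre. This point is the centre of the disc's top face, 115 mm above the table; z is up.
- rack: White foam tube rack, 115 x 215 x 65 mm high, fixed, with 2 rows of 4 holes, 48 mm apart both ways. Origin at the centre of its underside, x across the two rows, y along them.
- manifold: Steel vacuum manifold: a 32 mm round bar 360 mm long along its y axis, 50 mm above the table, with blue end plates 85 x 12 x 100 mm high; fixed. It carries three filter places, 120 mm apart in a row along the bar, the middle one at its centre. Origin on the table under the bar's centre.
- filter_tray: Flat blue plastic tray 130 x 170 x 22 mm, fixed; origin at the centre of its underside. Bystander.
- open_tube: The open tube itself, loose in its hole; origin at the centre of its underside, 15 mm above the table.
- bare_place: The filter holder of the bare place, 50 mm wide, fixed on the bar; origin on the table under its centre.
- loose_cap: Loose blue screw cap, 34 mm wide, 15 mm high, open side up, on the table. Bystander. Origin at the centre of its underside.
- case_a: Clear square filter case 58 x 58 x 16 mm, loose on the tray. Bystander. Origin at the centre of its underside.
- case_b: The second such case. Bystander.
- tweezers: Brass tweezers 125 mm long, lying along their x axis, 9 mm high. Bystander. Origin at mid-length on the table.
- reagent: Amber bottle 60 mm wide, 120 mm high, upright. Bystander. Origin at the centre of its underside.
- beaker: White plastic cup 70 mm wide, 90 mm high, upright. Bystander. Origin at the centre of its underside.
- marker: Marker pen 133 mm long, 13 mm thick, lying along its x axis. Bystander. Origin at mid-length on the table.
- capped_a: A capped tube, loose in a rack hole: 29 mm wide, with a 34 mm wide blue screw cap, its top 133 mm above the table. Origin at the centre of its underside, 15 mm above the table.
- capped_b: A capped tube, loose in a rack hole: 29 mm wide, with a 34 mm wide blue screw cap, its top 133 mm above the table. Origin at the centre of its underside, 15 mm above the table.
- capped_c: A capped tube, loose in a rack hole: 29 mm wide, with a 34 mm wide blue screw cap, its top 133 mm above the table. Origin at the centre of its underside, 15 mm above the table.
- capped_d: A capped tube, loose in a rack hole: 29 mm wide, with a 34 mm wide blue screw cap, its top 133 mm above the table. Origin at the centre of its underside, 15 mm above the table.
- funnel_a: A filter place that carries a round open steel funnel 64 mm wide at the mouth, its rim 185 mm above the table; fixed. Origin on the table under its centre.
- funnel_b: A filter place that carries a round open steel funnel 64 mm wide at the mouth, its rim 185 mm above the table; fixed. Origin on the table under its centre.
Not all that is in view belongs to the job. Leave any red look-alike of the capped_a alone.

How it is judged:
By the outcome, as a careful person would: the job done as asked, in the order asked, and still so for the second after the job is handed in, with the robot touching nothing.
It also fails if it takes over 45 s, if anything falls off the work surface, if the arm or the gripper's body presses on something with over 40 N, if the wrist force passes 120 N, or if a joint passes its speed limit or range.

## Robot

A 6-joint arm with a two-finger parallel gripper is mounted at the origin on the work surface. World frame = base frame: x ahead of the robot, y to its left, z up, the work surface at z = 0. Lengths are in m, angles in rad, forces in N, time in s.
With the tool pointing down it reaches from about 0.275 to 0.725 m from the base axis. Payload 5.6 kg.
Tool frame: the origin (TCP) lies at the very end of the fingers, on their centre line; the grasp point (between the pads) lies 19 mm behind it; z points along the fingers, y is the direction in which the jaws open and shut (so a half turn about z gives the same grasp; the last joint's range is limited). The gripper opens to 85 mm and grips with 20 to 120 N. Pads are 22 mm wide; open, the fingers measure 114 mm over their backs; the gripper's body (76 mm by 85 mm) begins 54 mm behind the grasp point. The pads swing forward as they close: fully open they stand 13 mm farther back than shut.
Start: joints at [1.392, 0.255, 0.108, 0, -1.424, -0.285], TCP at [0.246, 0.492, 0.231] pointing down, gripper open.
Joint ranges: [-2.95, 2.95], [-1.21, 1.97], [-1.09, 1.5], [-2.87, 1.71], [-2.94, -0.07], [-3.05, 3.05]. Speed limits (rad/s): [2.57, 2.57, 3.14, 3.14, 3.14, 3.14].

## Interface

Orientations are given as a unit quaternion [x, y, z, w].
In Python, from workcell import sensors, eyes, job_done gives the robot as it stands.
- The arm moves only by the shell command python3 -m creep 'ROWS'. ROWS is JSON, a list of rows, each a list of 3 entries, a list of its own where there are three numbers: the opening in per cent of the stroke, from 0 (shut) to 100 (fully open), then the shift along the tool's x, y, z in mm, then the turn, a rotation vector about the tool's x, y, z in degrees. A call has exactly 5 rows; each row is the pose to reach, as a shift and turn from the pose commanded when the call began, along the tool's axes at that moment; what a row does not reach only later rows make up. A row lasts 1/10 s, in which the tool goes at most 50 mm and 8.59 degrees, less where a joint would pass 70% of its speed; a pose out of reach is approached as far as the arm can. A call with a gripper value outside its range is refused whole. The fingers move at their own pace and stop on an object; the grip force is fixed at half the most. Time passes only in rows, so rows that repeat a pose let the fingers close, or fill a call up. It gives the time, the measured TCP pose, the force and the opening at its end, in the units of the state.
- sensors.state(): the state, without advancing time (a new reading comes with each control period).
- eyes.grab_frame(name): name is "scene" or "side" or "wrist"; returns the picture (480x640x3 uint8, red, green, blue); there is no depth.
- eyes.get_calibration(name): a dict with "fx", "fy", "cx", "cy" (pixels), "T" (4x4, takes a point from camera to world coordinates); the wrist camera has in their place "hand_eye" (4x4, takes a point from camera to tool coordinates, whose origin is the TCP and whose axes are the flange's). Camera axes: x right, y up, looking along -z (the intrinsics and any distortion apply to the point x, -y, -z); pixel columns grow to the right and rows downward; lengths in m; the calibration is good to about 2 mm. A picture is of the moment at which its call begins: read the wrist's pose just before it. get_calibration takes no time and is no camera call.
- job_done(): hands the job in, once; it reports no verdict.
The state is a dict: "clock": time; "joint_positions": joint angles; "qd": joint speeds; "joint_torque": joint torques, N m; "eef_pos": TCP position; "tool_rot": TCP orientation; "ft_force": force on the tool from outside, world axes, zero at the start; "moment": the same for the moment, N m; "finger_gap": opening from 0.0 (shut) to 1.0 (fully open).
Only numpy, scipy, OpenCV 4.12 (cv2) and the standard library are available. Lean on these libraries where they do the work, as an engineer would, in place of code of your own. Each camera call takes 0.05 s, during which the arm holds its last target. There are 200 camera calls.

## Working session

There is one attempt and no reset: what is moved stays moved. The work goes in short steps, Python scripts to look and compute and a shell command to move; the robot and the scene stay as the last step left them, time stands still between calls to the robot, and variables do not carry over. Pictures are saved under pics/ and viewed, about 8 in all and at most 12, crops included, and the job is handed in when it is done.

```bash
mkdir -p pics; python3 - <<'E'
from workcell import sensors, eyes
import cv2
s=sensors.state();print({k:s[k] for k in('clock','eef_pos','tool_rot','finger_gap','ft_force')})
for n in('scene','side','wrist'):
    c=eyes.get_calibration(n);print(n,c)
    cv2.imwrite(f'pics/{n}0.png',eyes.grab_frame(n)[:,:,::-1])
E
```

```text
{'clock': 0.0, 'eef_pos': array([0.24572961, 0.49150647, 0.23036946]), 'tool_rot': array([ 9.73228013e-01, -2.29839765e-01, -2.13652264e-04,  9.33764174e-04]), 'finger_gap': 0.999859939446709, 'ft_force': array([ 0.06359935, -0.70574349,  0.32141656])}
scene {'fx': 564.6614703305814, 'fy': 564.6614703305814, 'cx': 317.47454077690753, 'cy': 243.8188943584584, 'T': array([[-0.74433797, -0.47159506,  0.47282036,  1.09152445],
       [ 0.66771558, -0.53703712,  0.51550658,  0.62375585],
       [ 0.01081173,  0.69942064,  0.71462849,  0.94145385],
       [ 0.        ,  0.        ,  0.        ,  1.        ]])}
side {'fx': 614.5699419291457, 'fy': 614.5699419291457, 'cx': 325.35130129597815, 'cy': 240.83453253942454, 'T': array([[ 0.68914515,  0.43424205, -0.58009723, -0.28004638],
       [-0.72450739,  0.42723504, -0.54088748, -0.73356066],
       [ 0.01296177,  0.79303472,  0.60903853,  0.93432791],
       [ 0.        ,  0.        ,  0.        ,  1.        ]])}
wrist {'fx': 373.6588220700378, 'fy': 373.6588220700378, 'cx': 317.2804369833534, 'cy': 243.0075342390045, 'hand_eye': array([[-4.31697620e-04,  9.66012441e-01,  2.58495219e-01,
         6.48940831e-02],
       [ 9.99999902e-01,  4.42376151e-04,  1.68541335e-05,
         6.46540341e-04],
       [-9.80708174e-05,  2.58495201e-01, -9.66012537e-01,
        -1.43259569e-01],
       [ 0.00000000e+00,  0.00000000e+00,  0.00000000e+00,
         1.00000000e+00]])}
```

View pics/scene0.png

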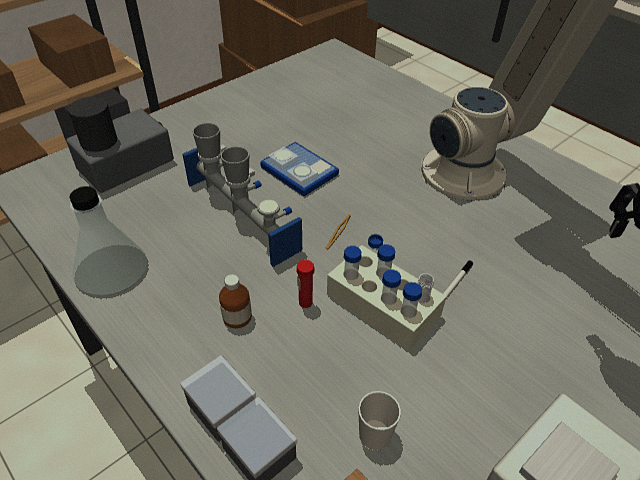

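View pics/side0.png

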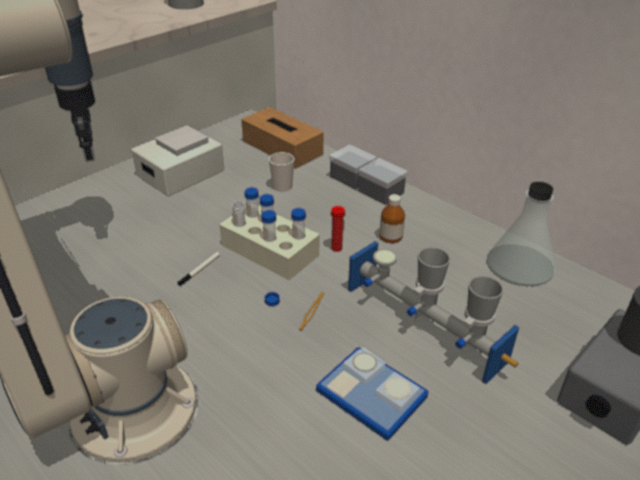

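Candidates for the open tube in the scene view are the capped tubes at (352,255), (386,254), (391,279) and (412,293), the empty holes at (369,286) and (365,254), the red look-alike at (305,268) and the uncapped clear tube at (427,280). I choose (427,280), which is side (238,208). Candidates for the bare place are the funnels at (207,135) and (236,160) and the disc at (268,207). I choose the disc, which is side (385,258). Next is one close crop of both choices.

```bash
cat > h.py <<'E'
import numpy as np
from workcell import eyes
def ray(n,uv):
    c=eyes.get_calibration(n);T=c['T']
    d=T[:3,:3]@np.array([(uv[0]-c['cx'])/c['fx'],-(uv[1]-c['cy'])/c['fy'],-1]);return T[:3,3],d
def atz(n,uv,z):
    o,d=ray(n,uv);return o+d*(z-o[2])/d[2]
E
python3 - <<'E'
from h import *
import cv2
a=cv2.imread('pics/scene0.png');b=cv2.imread('pics/side0.png')
cr=lambda i,u,v:cv2.resize(i[v-25:v+25,u-33:u+33],(396,300),interpolation=cv2.INTER_CUBIC)
cv2.imwrite('pics/crop.png',np.vstack([np.hstack([cr(a,427,285),cr(b,238,212)]),np.hstack([cr(a,268,210),cr(b,385,260)])]))
for n,t,p in(('scene',(427,279),(268,207)),('side',(238.5,207),(385,258))):
    print(n,atz(n,t,.12).round(3),atz(n,p,.115).round(3))
E
```

```text
scene [0.453 0.241 0.12 ] [ 0.551 -0.128  0.115]
side [0.447 0.224 0.12 ] [ 0.546 -0.137  0.115]
```

View pics/crop.png

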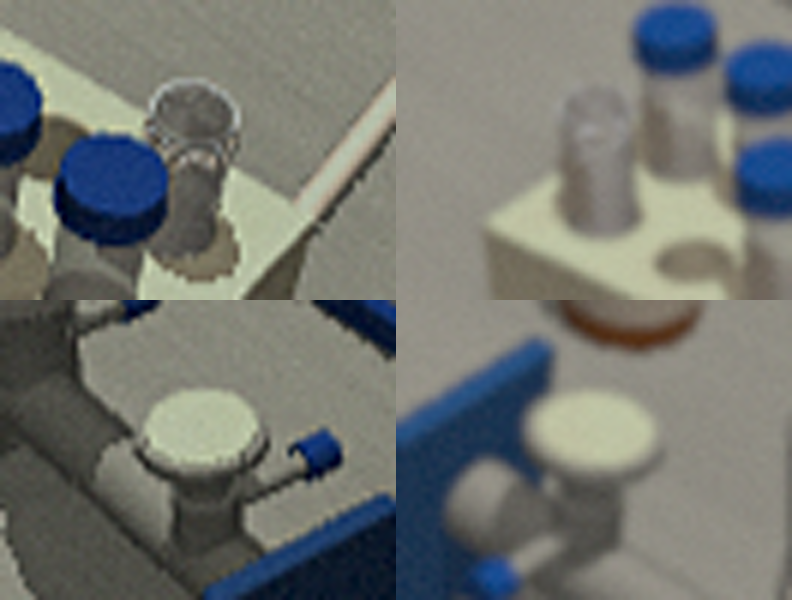

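The crop confirms an uncapped tube, with its mouth at scene (426,279) and side (238.5,205). It also confirms a bare pale disc at scene (268.7,207) and side (384.7,257). The two cameras disagree by about 1.5 cm, which is good enough for the approach. I'll go up, shut the gripper and hover high above the tube for a wrist view.

```bash
python3 -m creep '[[0,[0,0,-50],[0,0,0]],[0,[0,0,-80],[0,0,0]],[0,[40,20,-80],[0,0,0]],[0,[80,40,-80],[0,0,0]],[0,[120,60,-80],[0,0,0]]]'; python3 -m creep '[[0,[40,20,0],[0,0,0]],[0,[80,40,0],[0,0,0]],[0,[120,60,0],[0,0,0]],[0,[160,75,0],[0,0,0]],[0,[175,80,0],[0,0,0]]]';python3 -m creep '[[0,[0,0,0],[0,0,0]],[0,[0,0,0],[0,0,0]],[0,[0,0,0],[0,0,0]],[0,[0,0,0],[0,0,0]],[0,[0,0,0],[0,0,0]]]'
cat >> h.py <<'E'
from workcell import sensors
from scipy.spatial.transform import Rotation as Ro
import cv2
def wgrab(f):
    s=sensors.state();np.savez(f'pics/{f}.npz',p=s['eef_pos'],q=s['tool_rot']);im=eyes.grab_frame('wrist');cv2.imwrite(f'pics/{f}.png',im[:,:,::-1])
    print(s['clock'],s['eef_pos'].round(4),s['tool_rot'].round(4),s['finger_gap'])
def watz(f,uv,z):
    d=np.load(f'pics/{f}.npz');c=eyes.get_calibration('wrist');T=np.eye(4);T[:3,:3]=Ro.from_quat(d['q']).as_matrix();T[:3,3]=d['p'];T=T@c['hand_eye']
    r=T[:3,:3]@np.array([(uv[0]-c['cx'])/c['fx'],-(uv[1]-c['cy'])/c['fy'],-1]);return T[:3,3]+r*(z-T[2,3])/r[2]
def shift(target):
    s=sensors.state();return Ro.from_quat(s['tool_rot']).inv().apply(np.array(target)-s['eef_pos'])*1000
E
python3 -c "
from h import *
wgrab('w1')"
```

```text
clock: 0.65
eef_pos: [0.3269, 0.3834, 0.3111]
tool_rot: [0.973, -0.229, -0.0, 0.0]
ft_force: [0.1, 0.5, -0.2]
finger_gap: 0.143
clock: 1.15
eef_pos: [0.4487, 0.232, 0.3111]
tool_rot: [0.973, -0.231, 0.0, 0.0]
ft_force: [0.2, 0.1, 0.2]
finger_gap: 0.001
clock: 1.65
eef_pos: [0.4468, 0.2354, 0.3113]
tool_rot: [0.973, -0.229, 0.0, -0.0]
ft_force: [0.3, -0.8, -0.4]
finger_gap: -0.002
1.65 [0.4468 0.2354 0.3113] [ 9.734e-01 -2.292e-01  0.000e+00 -1.000e-04] -0.002463092025905814
```

View pics/w1.png

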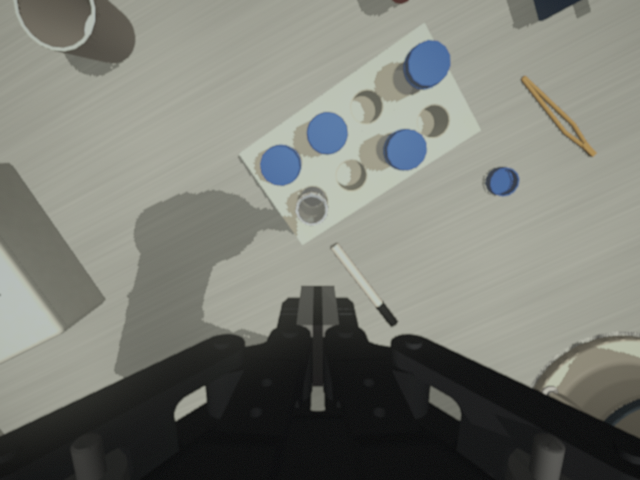

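The wrist view shows the open tube's mouth near (313,206). The caps are at (281,165), (327,132), (405,150) and (427,63), with the loose cap at (502,181). I'll cross-check the mouth against the cap grid.

```bash
python3 - <<'E'
from h import *
im=cv2.imread('pics/w1.png')
cr=cv2.resize(im[180:235,280:350],(700,550),interpolation=cv2.INTER_CUBIC);cv2.imwrite('pics/w1c.png',cr)
hsv=cv2.cvtColor(im,cv2.COLOR_BGR2HSV);m=cv2.inRange(hsv,(100,120,60),(125,255,255))
n,_,st,ce=cv2.connectedComponentsWithStats(m)
for s,c in zip(st[1:],ce[1:]):
    if s[4]>300: print(s[4],c.round(1),watz('w1',c,.133).round(4))
print(watz('w1',(313,205),.12).round(4))
for n,p,q in(('scene',(426.2,279.2),(268.7,207)),('side',(238.5,205),(384.7,257))):print(n,atz(n,p,.12).round(3),atz(n,q,.115).round(3))
E
```

```text
1385 [428.5  62.8] [0.5201 0.1    0.133 ]
318 [321.4 139.1] [0.5059 0.2014 0.133 ]
1035 [407.1 149.6] [0.4663 0.1411 0.133 ]
1110 [279.9 164.9] [0.5027 0.242  0.133 ]
408 [500.8 181. ] [0.4067 0.0797 0.133 ]
[0.4579 0.2334 0.12  ]
scene [0.454 0.24  0.12 ] [ 0.55  -0.127  0.115]
side [0.453 0.23  0.12 ] [ 0.548 -0.134  0.115]
```

View pics/w1c.png

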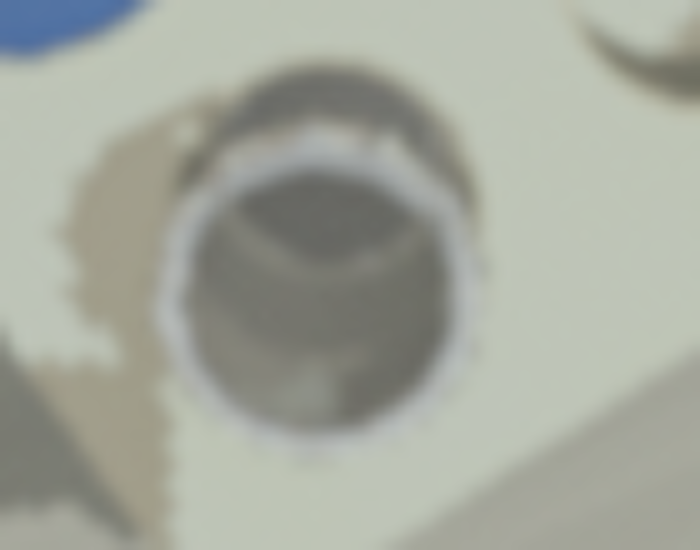

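Rim centre is at wrist pixel (312,210), which gives (0.4535, 0.2355). That agrees with the mean of the two fixed cameras. I'll shift sideways high up, then come straight down to about z 0.146.

```bash
python3 -m creep '[[0,[6,-3,0],[0,0,0]],[0,[6,-3,35],[0,0,0]],[0,[6,-3,70],[0,0,0]],[0,[6,-3,105],[0,0,0]],[0,[6,-3,135],[0,0,0]]]'; python3 -m creep '[[0,[0,0,15],[0,0,0]],[0,[0,0,25],[0,0,0]],[0,[0,0,30],[0,0,0]],[0,[0,0,30],[0,0,0]],[0,[0,0,30],[0,0,0]]]'
python3 - <<'E'
from h import *
wgrab('w2')
a=cv2.imread('pics/w2.png')[60:420,80:560]
cr=lambda n,u,v:cv2.resize(eyes.grab_frame(n)[v-60:v+30,u-40:u+40,::-1],(320,360),interpolation=cv2.INTER_CUBIC)
cv2.imwrite('pics/t.png',np.hstack([cv2.resize(a,(0,0),fx=.333,fy=1) if 0 else cr('scene',427,280),cr('side',238,206)]))
E
```

```text
clock: 2.2
eef_pos: [0.4538, 0.2345, 0.1744]
tool_rot: [0.973, -0.23, -0.0, 0.0]
ft_force: [0.5, -0.3, 0.3]
finger_gap: 0.0
clock: 2.7
eef_pos: [0.4545, 0.2351, 0.1472]
tool_rot: [0.973, -0.23, 0.001, -0.001]
ft_force: [0.7, 0.0, -0.5]
finger_gap: -0.001
2.7 [0.4545 0.2351 0.1472] [ 9.733e-01 -2.297e-01  6.000e-04 -6.000e-04] -0.0013555468767462654
```

View pics/t.png

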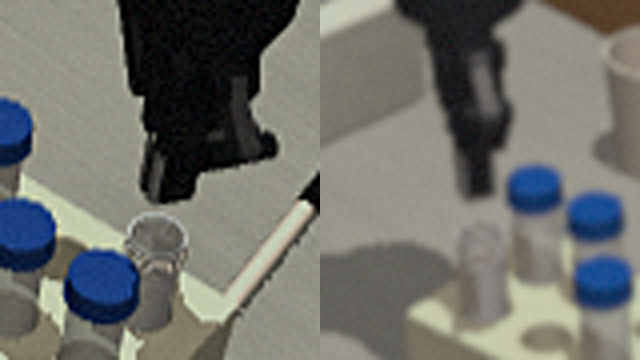

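View pics/w2.png

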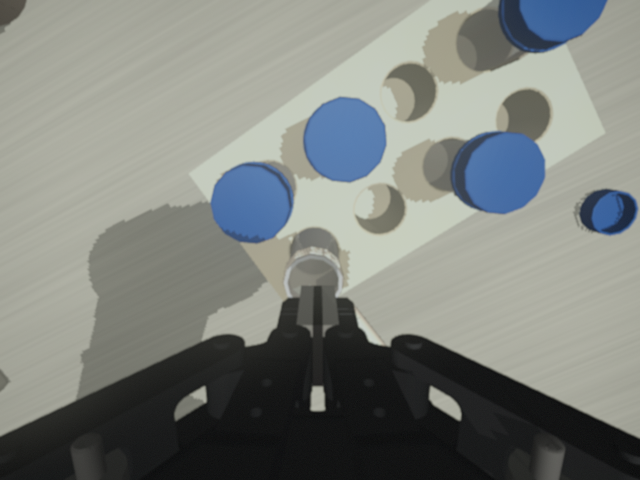

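The fingertips are above the uncapped tube, not over a cap. In the wrist view the rim is centred near (313,283). Next I'll compute the residual offset.

```bash
python3 - <<'E'
from h import *
print(watz('w2',(313,283),.12).round(4))
p=np.load('pics/w2.npz')['p']
def proj(n,X):
    c=eyes.get_calibration(n);q=np.linalg.inv(c['T'])@np.r_[X,1];return np.array([c['cx']+c['fx']*q[0]/-q[2],c['cy']-c['fy']*q[1]/-q[2]]).round(1)
for n in('scene','side'):print(n,'tip',proj(n,p),'below at rim',proj(n,[p[0],p[1],.12]))
im=cv2.imread('pics/w2.png',0)[240:300,275:355]
# rim: bright outer ring, fit circle with Hough
print(cv2.HoughCircles(cv2.GaussianBlur(cv2.imread('pics/w2.png',0),(3,3),0)[235:330,270:360],cv2.HOUGH_GRADIENT,1,20,param1=80,param2=12,minRadius=24,maxRadius=32))
E
```

```text
[0.4545 0.2368 0.12  ]
scene tip [426.3 268.3] below at rim [424.2 277.8]
side tip [236.9 194.1] below at rim [237.8 203.8]
[[[42.5 49.5 25.8]
  [45.5 16.5 26.6]]]
```

All three cameras agree within about 3 mm. Now I'll hold for 2.5 s.

```bash

python3 -m creep '[[0,[0,0,0],[0,0,0]],[0,[0,0,0],[0,0,0]],[0,[0,0,0],[0,0,0]],[0,[0,0,0],[0,0,0]],[0,[0,0,0],[0,0,0]]]' | head -2
python3 -m creep '[[0,[0,0,0],[0,0,0]],[0,[0,0,0],[0,0,0]],[0,[0,0,0],[0,0,0]],[0,[0,0,0],[0,0,0]],[0,[0,0,0],[0,0,0]]]' | head -2
python3 -m creep '[[0,[0,0,0],[0,0,0]],[0,[0,0,0],[0,0,0]],[0,[0,0,0],[0,0,0]],[0,[0,0,0],[0,0,0]],[0,[0,0,0],[0,0,0]]]' | head -2
python3 -m creep '[[0,[0,0,0],[0,0,0]],[0,[0,0,0],[0,0,0]],[0,[0,0,0],[0,0,0]],[0,[0,0,0],[0,0,0]],[0,[0,0,0],[0,0,0]]]' | head -2
python3 -m creep '[[0,[0,0,0],[0,0,0]],[0,[0,0,0],[0,0,0]],[0,[0,0,0],[0,0,0]],[0,[0,0,0],[0,0,0]],[0,[0,0,0],[0,0,0]]]'
python3 -c "
from h import *
print(shift([.549,-.131,.32]),shift([.40,.05,.32]))"
```

```text
clock: 3.35
eef_pos: [0.4539, 0.2347, 0.1463]
clock: 3.85
eef_pos: [0.4539, 0.2347, 0.1463]
clock: 4.35
eef_pos: [0.4539, 0.2347, 0.1463]
clock: 4.85
eef_pos: [0.4539, 0.2347, 0.1463]
clock: 5.35
eef_pos: [0.4539, 0.2347, 0.1463]
tool_rot: [0.973, -0.23, 0.0, 0.0]
ft_force: [0.3, -0.6, 0.1]
finger_gap: 0.003
[ 248.63180429  284.55476276 -173.71375466] [  34.40194673  189.33098361 -173.71731133]
```

Held for more than 2.5 s. Next I'll go straight up and detour on the robot's side of the rack, high, to above the bare place.

```bash

python3 -m creep '[[0,[0,0,-40],[0,0,0]],[0,[0,0,-85],[0,0,0]],[0,[0,0,-130],[0,0,0]],[0,[0,0,-175],[0,0,0]],[0,[0,0,-175],[0,0,0]]]' | head -2
python3 -m creep '[[0,[7,38,0],[0,0,0]],[0,[14,76,0],[0,0,0]],[0,[21,114,0],[0,0,0]],[0,[28,152,0],[0,0,0]],[0,[34,189,0],[0,0,0]]]' | head -2
python3 -m creep '[[0,[43,19,0],[0,0,0]],[0,[86,38,0],[0,0,0]],[0,[129,57,0],[0,0,0]],[0,[172,76,0],[0,0,0]],[0,[214,95,0],[0,0,0]]]' | head -2
python3 -m creep '[[0,[0,0,0],[0,0,0]],[0,[0,0,0],[0,0,0]],[0,[0,0,0],[0,0,0]],[0,[0,0,0],[0,0,0]],[0,[0,0,0],[0,0,0]]]' 
python3 -c "
from h import *
wgrab('w3')"
```

```text
clock: 5.85
eef_pos: [0.4562, 0.2354, 0.3283]
clock: 6.35
eef_pos: [0.3991, 0.0491, 0.3214]
clock: 6.85
eef_pos: [0.5496, -0.1321, 0.3211]
clock: 7.35
eef_pos: [0.5483, -0.1294, 0.3222]
tool_rot: [0.973, -0.229, 0.001, -0.0]
ft_force: [-0.3, -0.5, 0.0]
finger_gap: 0.001
7.35 [ 0.5483 -0.1294  0.3222] [ 9.734e-01 -2.291e-01  7.000e-04 -2.000e-04] 0.0012904180703381873
```

View pics/w3.png

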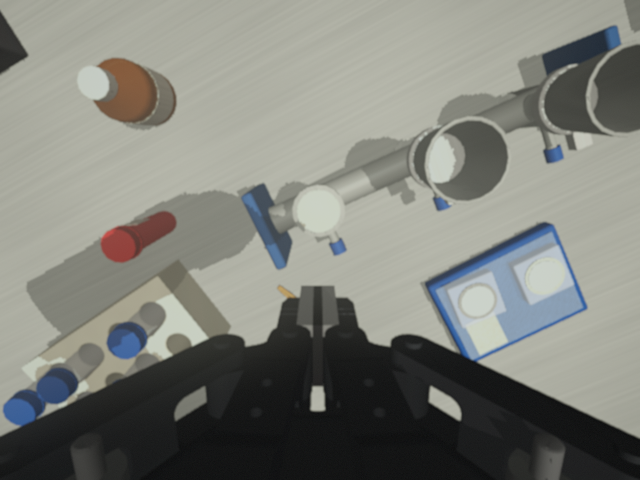

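The bare pale disc is at (319,210). The funnels are at (467,160) and (635,90), well to the side.

```bash
python3 - <<'E'
from h import *
g=cv2.imread('pics/w3.png',0);m=(g[175:250,285:355]>195).astype('uint8')
n,_,st,ce=cv2.connectedComponentsWithStats(m);i=1+st[1:,4].argmax();uv=ce[i]+[285,175];t=watz('w3',uv,.115)
print(st[i],uv,t.round(4),shift([t[0],t[1],.141]),sensors.state()['eef_pos'])
E
```

```text
[  12   14   44   44 1442] [318.72815534 210.32246879] [ 0.5506 -0.1326  0.115 ] [  3.16250182   1.91708632 181.07024898] [ 0.54838075 -0.12948527  0.32206761]
```

```bash

python3 -m creep '[[0,[3,2,0],[0,0,0]],[0,[3,2,40],[0,0,0]],[0,[3,2,80],[0,0,0]],[0,[3,2,115],[0,0,0]],[0,[3,2,145],[0,0,0]]]' | head -2
python3 -m creep '[[0,[0,0,15],[0,0,0]],[0,[0,0,28],[0,0,0]],[0,[0,0,35],[0,0,0]],[0,[0,0,35],[0,0,0]],[0,[0,0,35],[0,0,0]]]'
python3 -m creep '[[0,[0,0,0],[0,0,0]],[0,[0,0,0],[0,0,0]],[0,[0,0,0],[0,0,0]],[0,[0,0,0],[0,0,0]],[0,[0,0,0],[0,0,0]]]'
python3 - <<'E'
from h import *
wgrab('w4')
w=cv2.imread('pics/w4.png')[170:400,200:450]
cr=lambda n,u,v:cv2.resize(eyes.grab_frame(n)[v-60:v+30,u-35:u+35,::-1],(280,360),interpolation=cv2.INTER_CUBIC)
cv2.imwrite('pics/m.png',np.hstack([cr('scene',268,207),cr('side',385,257),cv2.resize(w[:,35:200],(230,360))]))
E
```

```text
clock: 7.9
eef_pos: [0.5498, -0.1332, 0.1744]
clock: 8.4
eef_pos: [0.5509, -0.1335, 0.142]
tool_rot: [0.973, -0.23, 0.001, 0.0]
ft_force: [0.0, 0.6, 0.3]
finger_gap: 0.0
clock: 8.9
eef_pos: [0.5505, -0.1333, 0.1414]
tool_rot: [0.973, -0.23, 0.0, -0.0]
ft_force: [0.1, -0.2, 0.2]
finger_gap: 0.0
8.9 [ 0.5505 -0.1333  0.1414] [ 9.732e-01 -2.298e-01  1.000e-04 -0.000e+00] 0.00015972759841591597
```

View pics/m.png

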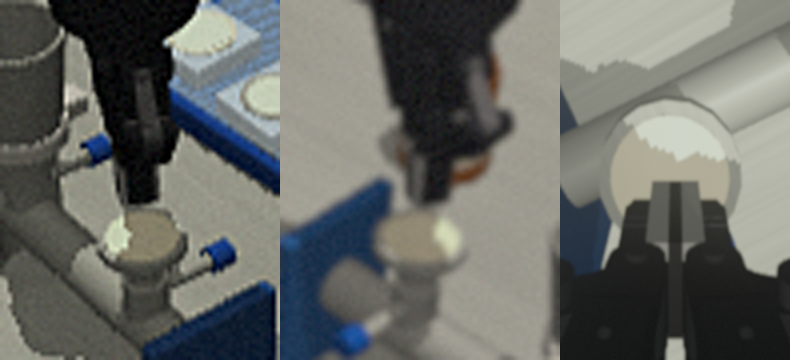

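In all three views the tips are over the disc centre with a clear gap beneath. Hold for 2.5 s and hand in.

```bash

python3 -m creep '[[0,[0,0,0],[0,0,0]],[0,[0,0,0],[0,0,0]],[0,[0,0,0],[0,0,0]],[0,[0,0,0],[0,0,0]],[0,[0,0,0],[0,0,0]]]' | head -2
python3 -m creep '[[0,[0,0,0],[0,0,0]],[0,[0,0,0],[0,0,0]],[0,[0,0,0],[0,0,0]],[0,[0,0,0],[0,0,0]],[0,[0,0,0],[0,0,0]]]' | head -2
python3 -m creep '[[0,[0,0,0],[0,0,0]],[0,[0,0,0],[0,0,0]],[0,[0,0,0],[0,0,0]],[0,[0,0,0],[0,0,0]],[0,[0,0,0],[0,0,0]]]' | head -2
python3 -m creep '[[0,[0,0,0],[0,0,0]],[0,[0,0,0],[0,0,0]],[0,[0,0,0],[0,0,0]],[0,[0,0,0],[0,0,0]],[0,[0,0,0],[0,0,0]]]' | head -2
python3 -m creep '[[0,[0,0,0],[0,0,0]],[0,[0,0,0],[0,0,0]],[0,[0,0,0],[0,0,0]],[0,[0,0,0],[0,0,0]],[0,[0,0,0],[0,0,0]]]'
python3 -c "
from workcell import job_done
print(job_done())"
```

```text
clock: 9.55
eef_pos: [0.5505, -0.1334, 0.1413]
clock: 10.05
eef_pos: [0.5505, -0.1333, 0.1413]
clock: 10.55
eef_pos: [0.5505, -0.1333, 0.1413]
clock: 11.05
eef_pos: [0.5505, -0.1334, 0.1413]
clock: 11.55
eef_pos: [0.5505, -0.1333, 0.1413]
tool_rot: [0.973, -0.23, 0.0, 0.0]
ft_force: [-0.1, -0.8, 0.7]
finger_gap: -0.001
the job is handed in; nothing more can be done
None
```

The job is done and handed in. With the gripper shut, the arm pointed straight down at the open tube's mouth, about 26 mm above the rim, for 2.5 s. It then rose straight up, travelled high (TCP about 0.32 m) on the robot's side of the rack, and came down on the bare filter place. It held about 26 mm above the disc for over 2.5 s and finished there at 11.6 s on the robot's clock.

- **Contact:** wrist-force readings were only noise, at most about 1 N.
- **Aim at the bare place:** the wrist camera put the fingertips within about 1 mm of the disc centre. The fixed cameras' initial estimates agreed with it to about 6 mm, and the close crops show the tips over the disc with a clear gap.
- **Aim at the tube:** my first pixel readings from the two fixed cameras disagreed by about 18 mm. Closer readings brought that to about 10 mm, and the wrist view settled it to about 2–3 mm. The remaining 2 mm differences between cameras pointed different ways, so I did not correct for them.
- **Not checked:** I took no final picture of the whole scene to confirm that nothing had moved.

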